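Tighten the levelling-foot lock nut with the adjustable wrench

ROBOT

A 6-joint arm with a two-finger parallel gripper is mounted at the origin on the work surface. World frame = base frame: x ahead of the robot, y to its left, z up, the work surface at z = 0. Lengths are in m, angles in degrees, forces in N, time in s.
With the tool pointing down it reaches from about 0.35 to 0.875 m from the base axis. Payload 4.2 kg.
Tool frame: the origin (TCP) lies at the very end of the fingers, on their centre line; the grasp point (between the pads) lies 19 mm behind it; z points along the fingers, y is the line along which they close (so a half turn about z gives the same grasp; the last joint's range is limited). The gripper opens to 87 mm and grips with 3 to 60 N. Pads are 19 mm wide; open, the fingers measure 117 mm over their backs; the gripper's body (75 mm by 190 mm) begins 51 mm behind the grasp point.
Start: joints at [79.618, 22.042, 0.453, 0, -68.411, -14.817], TCP at [0.266, 0.566, 0.223] pointing down, gripper open.
Joint ranges: [-179.83, 179.83], [-69.29, 118.12], [-61.27, 80.66], [-181.25, 117.63], [-171.15, -9.14], [-177.46, 177.46]. Speed limits (degrees/s): [159.86, 159.86, 180, 180, 180, 180].

INTERFACE

Orientations are given as a 3x3 rotation matrix whose columns are the frame's x, y, z axes.
In Python, from station import * gives the robot as it stands.
- The arm moves only by the shell command python3 -m pendant 'ROWS'. ROWS is JSON, a list of rows, each an object of numbers: "x", "y", "z": the shift along the world's x, y, z normalised to -1 to 1, where 1 is 250 mm; "rx", "ry", "rz": the turn, a rotation vector about the world's x, y, z normalised to -1 to 1, where 1 is 180 degrees; "claw": the opening, from 0 (shut) to 1 (fully open). A call has exactly 8 rows; each row is the pose to reach, as a shift and turn from the pose commanded when the call began, turning the shorter way round; what a row does not reach only later rows make up. A row lasts 1/8 s, in which the tool goes at most 62.5 mm and 10.7 degrees, less where a joint would pass 70% of its speed; a pose out of reach is approached as far as the arm can. A call with a number of a shift or a turn outside -1 to 1 is refused whole. A call with a gripper value outside its range is refused whole. The fingers move at their own pace and stop on an object; the grip force is fixed at half the most. Time passes only in rows, so rows that repeat a pose let the fingers close, or fill a call up. It gives the time, the measured TCP pose, the force, the opening and the grip force at its end, in the units of the state.
- sense(): the state, without advancing time (a new reading comes with each control period).
- capture(name): name is "scene" or "side" or "wrist"; returns a dict with "color" (480x640x3 uint8, red, green, blue), "mtx" (3x3 intrinsics, pixels), "world_to_cam" (4x4, takes a point from world to camera coordinates). Camera axes: x right, y up, looking along -z (the intrinsics and any distortion apply to the point x, -y, -z); pixel columns grow to the right and rows downward; lengths in m; the calibration is good to about 2 mm. The wrist camera is an equidistant fisheye: a pixel r from the principal point sees the ray r / f radians off the axis. A picture is of the moment at which its call begins. There is no depth.
- finish_job(): hands the job in; it is judged then, once.
Trained networks look in a picture, given as the dict that the camera call returned (one of the last four; its "shot" number tells which), for a name from the list of things; names that differ only in an ending like _2 or _b are one class to them, and where a whole thing is asked for, a point or a joint stands for the part that bears it (a point fixed in the world has none). Each returns a list of dicts, best first, with "conf" (0 to 1); they miss things now and then, are a little off and sometimes report something else, mostly with a low value. They report only what shows in the picture. A call takes as long as a camera call. They do not tell look-alikes from the thing itself.
- search_frame(picture, label): "centre" ([column, row] in pixels, amid what is visible of it).
- regions_of(picture, label): "region" (480x640 bool, what is visible of it) and "centre" ([column, row] in pixels, amid what is visible of it).
The state is a dict: "time_s": time; "joints": joint angles; "joint_velocities": joint speeds; "effort": joint torques, N m; "tcp_pos": TCP position; "ee_rot": TCP orientation; "wrist_force": force on the tool from outside, world axes, zero at the start; "moment": the same for the moment, N m; "gripper_width": opening from 0.0 (shut) to 1.0 (fully open); "gripper_force": force on a finger pad.
Only numpy, scipy, OpenCV 4.12 (cv2) and the standard library are available. Lean on these libraries where they do the work, as an engineer would, in place of code of your own. Each camera call takes 0.05 s, during which the arm holds its last target. There are 200 camera calls.

TASK

Take the adjustable wrench out of the blue tool tray, lay it flat on the upturned dryer base with its jaws round the nut of the foot that has no rubber pad, and roll its worm until the jaws just fit the nut. Then turn the nut clockwise with the wrench, not with your fingers, until the red mark on the nut lines up with the red mark on the base. Leave the wrench lying fitted on the nut, let go of it, and do not shift anything else.

Things in the scene. Friction and masses are not known exactly. Their poses are not given: they have to be found in the camera images.
- wrench_grip (a point): Steel 250 mm adjustable wrench lying flat: a point in its handle, half-way up (8 mm above its underside), about 10 mm behind its centre of mass. x points along the handle to the head, z up; movable jaw on the +y side. Handle 22 mm wide, 11 mm thick (2.5 to 13.5 mm up) from 130 mm behind to 13 mm ahead of this point, round 28 mm end 140 mm behind; head 16 mm thick. 0.5 kg
- wrench_jaw (a point): Nut's seat in the wrench: 85 mm ahead (x) of wrench_grip, 10 mm to +y, same axes. The mouth opens 22.5 degrees from the wrench's +x towards +y; both jaw faces are parallel to that. The fixed jaw's face is 12 mm to the right (-y side) of this point, the movable jaw's on the left; the throat 15 mm behind, jaw ends 12 mm ahead. Head (with worm) spans 30 mm to either side and 59 mm behind
- wrench_worm (a point): Top of the worm: dark knurled roller, diameter and length 18 mm, axis across the mouth, its top 2.5 mm above the head, 48.4 mm ahead of wrench_grip, 10.5 mm higher. Stroke it with a fingertip pressed on it (about 5 N of drag): along the mouth direction towards the jaws closes them, backwards opens them. 9 mm of stroke (1 rad) moves the jaw 1 mm. It holds where left
- jaw (a joint): Position of the movable jaw in m: the gap between the jaws is 29.5 mm plus this value, so -0.0055 is 24 mm; it starts at -0.0015 to 0.0025
- nut_top (a point): Centre of the top of the nut to turn: yellow hexagon nut with blue insert, 24 mm across flats, 16 mm high, on the base's far left corner, round a bare 16 mm stud that rises 22 mm above it. Red mark on one corner. Stiff (0.3 N m), stays where left. Its rot turns with the nut: red corner 36.5 degrees anticlockwise from its x axis; flats face 6.5 degrees from it and every 60 degrees on
- nut (a joint): Angle of the nut in rad, growing clockwise from above; 0 where its red mark lines up with the red mark on the base; it starts at -1.0 to -0.65
- pan: Upturned base of a small spin dryer: white slab 320 x 320 mm, 30 mm high, fixed. Origin at the centre of its underside, x and y along its sides. Nut axis at (115, 115) mm; its red mark runs outward from the nut 36.5 degrees from x. Finished feet with black rubber pads, 40 mm wide, 44 mm high above the slab, at (-115, 115), (115, -115), (-115, -115) mm: a swinging handle must clear them
- tray: Blue plastic tool tray, 320 x 200 mm, walls 4 mm thick and 45 mm high, floor 4 mm; origin under its centre, x along its length. Fixed. The wrench lies in it
- screwdriver: Red screwdriver, 200 mm, 26 mm thick, in the tray beside the wrench. Leave it
- washer: Loose steel washer, 30 mm, 4 mm thick, in the tray. Leave it
- footpad: Loose black rubber pad, 40 mm diameter, 18 mm high, on the base. Leave it
- detergent: White detergent bottle, 80 mm diameter, 190 mm high, at the left. Leave it
- stain_remover: Green bottle, 60 mm diameter, 150 mm high, at the left. Leave it
- coin_cup: White cup, 76 mm diameter, 75 mm high, beyond the base. Leave it
- softener: Jar, 68 mm diameter, 110 mm high, beyond the base. Leave it
- soap_carton: Orange carton, 150 x 70 x 100 mm, at the right. Leave it
There are look-alikes about, which are no part of the job. What is meant by the part that bears wrench_grip is not yellow, and is the larger of those in its own colour.

How it is judged (in metres and radians):
On the way, in this order (a step that is already met when the one before it is completed fails the run):
1. the wrench lies flat round the nut and its jaws fit it (gap under 25 mm) while the nut is not yet turned to the mark (horizontal distance between wrench_jaw and nut_top below 0.004 m and z of wrench_jaw in the frame of pan below 0.0405 m and angle between wrench_grip's own z axis and vertical below 0.05 rad and value of joint jaw below -0.0045 m and value of joint nut below -0.45 rad), for 0.2 s.
2. the nut is turned by the fitted wrench until the marks line up within 0.15 rad (horizontal distance between wrench_jaw and nut_top below 0.004 m and z of wrench_jaw in the frame of pan below 0.0405 m and angle between wrench_grip's own z axis and vertical below 0.05 rad and value of joint jaw below -0.0045 m and value of joint nut between -0.15 and 0.15 rad), for 0.2 s.
At the end, for the whole second after the job is handed in: The red marks line up within 0.15 rad; the wrench lies flat on the base and at rest, its jaws round the nut (axis within 4 mm of its seat) with a gap under 25 mm on the 24 mm nut (all of step 2 and linear speed of wrench below 0.01 m/s); the robot touches nothing.
It fails at once if the nut is touched by the fingers (contact force between the fingers and nut above 1 N).
It fails at once if the screwdriver or the washer in the tray, or the loose rubber pad, shifted by more than 30 mm (distance of any of screwdriver, washer, footpad from where it was at the start of the episode above 0.03 m).
It fails at once if a bottle, the cup, the jar or the carton shifted by more than 30 mm (distance of any of detergent, stain_remover, coin_cup, softener, soap_carton from where it was at the start of the episode above 0.03 m).
It also fails if it takes over 67 s, if anything falls off the work surface, if the arm or the gripper's body presses on something with over 40 N, if the wrist force passes 120 N, or if a joint passes its speed limit or range.

## Working session

There is one attempt and no reset: what is moved stays moved. The work goes in short steps, Python scripts to look and compute and a shell command to move; the robot and the scene stay as the last step left them, time stands still between calls to the robot, and variables do not carry over. Pictures are saved under pics/ and viewed, at most 10 in all, crops included, and the job is handed in when it is done.

```bash
ls; mkdir -p pics
cat > h.py <<'E'
import numpy as np, cv2
from station import *
def ray(p,px,fish=False):
    K=np.array(p["mtx"]);T=np.array(p["world_to_cam"]);u=(px[0]-K[0,2])/K[0,0];v=(px[1]-K[1,2])/K[1,1]
    if fish:
        r=np.hypot(u,v);s=np.sin(r)/r if r>1e-9 else 1;d=np.array([u*s,-v*s,-np.cos(r)])
    else: d=np.array([u,-v,-1.])
    R=T[:3,:3];return -R.T@T[:3,3],R.T@d
def atz(p,px,z,fish=False):
    o,d=ray(p,px,fish);return o+d*(z-o[2])/d[2]
def proj(p,X,fish=False):
    K=np.array(p["mtx"]);c=np.array(p["world_to_cam"])@np.append(X,1);x,y,z=c[0],-c[1],-c[2]
    r=np.hypot(x,y)
    if fish: k=np.arctan2(r,z)/max(r,1e-9)
    else: k=1/z
    return np.array([K[0,0]*x*k+K[0,2],K[1,1]*y*k+K[1,2]])
def save(n,im,f=1): cv2.imwrite("pics/"+n,cv2.resize(im[:,:,::-1],None,fx=f,fy=f,interpolation=cv2.INTER_CUBIC))
E
python3 - <<'E'
from h import *
for n in ("scene","wrist","side"):
    p=capture(n);save(n+"0.png",p["color"])
    o,_=ray(p,(320,240));print(n,o.round(3),np.array(p["mtx"]).round(1).tolist())
    for l in ("wrench_grip","wrench_worm","wrench_jaw","nut_top","screwdriver","washer","footpad","tray","pan"):
        f=n=="wrist"
        print(l,[(np.round(d["centre"]).tolist(),round(d["conf"],2),atz(p,d["centre"],.015 if l[:2]=="wr" else .046 if l=="nut_top" else 0.03,f).round(3)[:2].tolist()) for d in search_frame(p,l)[:4]])
E
```

```text
pics
scene [1.046 0.16  1.132] [[454.8, 0.0, 315.7], [0.0, 454.8, 234.7], [0.0, 0.0, 1.0]]
wrench_grip [([251.0, 234.0], 0.72, [0.529, -0.289]), ([243.0, 224.0], 0.7, [0.509, -0.325]), ([311.0, 151.0], 0.69, [0.177, -0.27]), ([174.0, 151.0], 0.67, [0.369, -0.663])]
wrench_worm [([169.0, 150.0], 0.85, [0.371, -0.679]), ([251.0, 237.0], 0.62, [0.536, -0.283]), ([311.0, 152.0], 0.56, [0.181, -0.268])]
wrench_jaw [([313.0, 151.0], 0.89, [0.173, -0.264]), ([252.0, 233.0], 0.73, [0.525, -0.285]), ([172.0, 150.0], 0.53, [0.37, -0.67])]
nut_top [([235.0, 195.0], 0.26, [0.45, -0.384])]
screwdriver [([236.0, 196.0], 0.55, [0.442, -0.385])]
washer [([250.0, 237.0], 0.2, [0.547, -0.28])]
footpad [([276.0, 332.0], 0.68, [0.756, -0.083]), ([357.0, 246.0], 0.49, [0.44, 0.001])]
tray [([242.0, 221.0], 0.77, [0.51, -0.326]), ([248.0, 237.0], 0.24, [0.547, -0.285]), ([250.0, 252.0], 0.22, [0.588, -0.256])]
pan [([384.0, 285.0], 0.94, [0.517, 0.112]), ([250.0, 238.0], 0.57, [0.549, -0.279])]
wrist [0.335 0.532 0.386] [[371.6, 0.0, 316.7], [0.0, 371.6, 237.3], [0.0, 0.0, 1.0]]
wrench_grip []
wrench_worm
[... 241 characters left out ...]
]
wrench_grip [([301.0, 432.0], 0.96, [0.352, -0.687]), ([232.0, 298.0], 0.86, [0.173, -0.277]), ([347.0, 296.0], 0.84, [0.509, -0.306])]
wrench_worm [([233.0, 299.0], 0.74, [0.176, -0.283]), ([301.0, 432.0], 0.61, [0.353, -0.686]), ([353.0, 292.0], 0.59, [0.53, -0.295])]
wrench_jaw [([349.0, 295.0], 0.97, [0.517, -0.303]), ([306.0, 430.0], 0.9, [0.364, -0.684]), ([229.0, 299.0], 0.55, [0.165, -0.283]), ([330.0, 205.0], 0.39, [0.503, 0.105])]
nut_top []
screwdriver [([324.0, 321.0], 0.84, [0.435, -0.396]), ([301.0, 134.0], 0.38, [0.425, 0.557])]
washer []
footpad [([315.0, 222.0], 0.65, [0.44, 0.004])]
tray [([346.0, 304.0], 0.9, [0.501, -0.346])]
pan [([330.0, 209.0], 0.86, [0.497, 0.067])]
```

View pics/scene0.png

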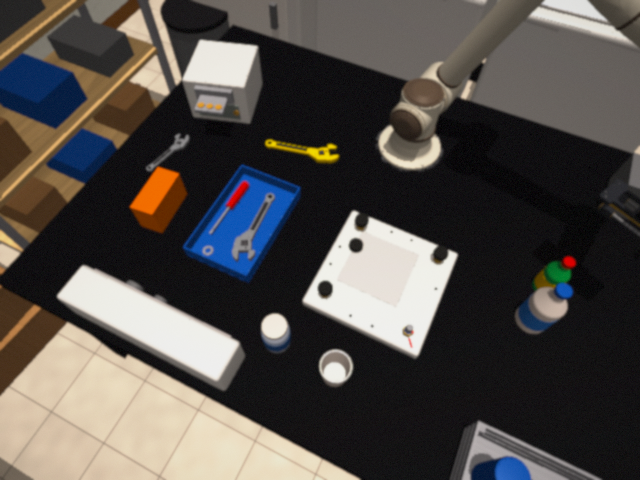

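View pics/wrist0.png

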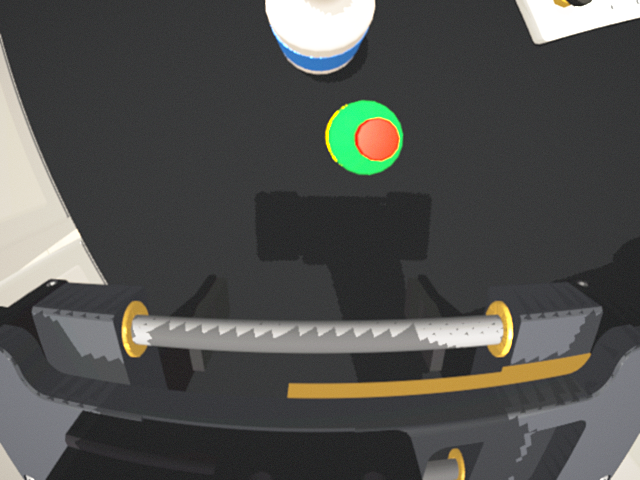

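The scene picture shows the candidate wrenches: a steel one in the blue tray at (255,228), a smaller grey one on the table at (168,150), and a yellow one at (303,151). By the description I want the one in the tray. The nut to turn is at about (408,330), beside the red mark. The wrist view shows the bottles below the gripper.

Run:
```python
from h import *
p=capture("scene");save("crop1.png",p["color"][155:365,180:470],2.7)
for n,px,z in (("nut",(408,330),.05),("c1",(355,213),.03),("c2",(457,250),.03),("c3",(418,350),.03),("c4",(305,297),.03),("pad",(356,245),.045),("head",(243,245),.015),("ring",(268,198),.015),("ftA",(361,221),.06),("ftB",(440,254),.06),("ftC",(325,289),.06)):
    print(n,atz(p,px,z).round(3)[:2])
s=sense();w=capture("wrist");o,d=ray(w,(316.7,237.3),True);R=np.array(s["ee_rot"])
print(R.round(3).tolist(),"cam in tool",(R.T@(o-np.array(s["tcp_pos"]))).round(4),"axis",(R.T@d).round(3))
```

```text
nut [0.614 0.211]
c1 [ 0.343 -0.047]
c2 [0.331 0.255]
c3 [0.643 0.251]
c4 [ 0.64 -0.06]
pad [0.447 0.   ]
head [ 0.57 -0.29]
ring [ 0.398 -0.305]
ftA [ 0.379 -0.015]
ftB [0.382 0.215]
ftC [ 0.609 -0.018]
[[0.905, -0.426, -0.0], [-0.426, -0.905, -0.0], [0.0, 0.0, -1.0]] cam in tool [ 0.0769  0.0009 -0.1633] axis [-0.283 -0.001  0.959]
```

View pics/crop1.png

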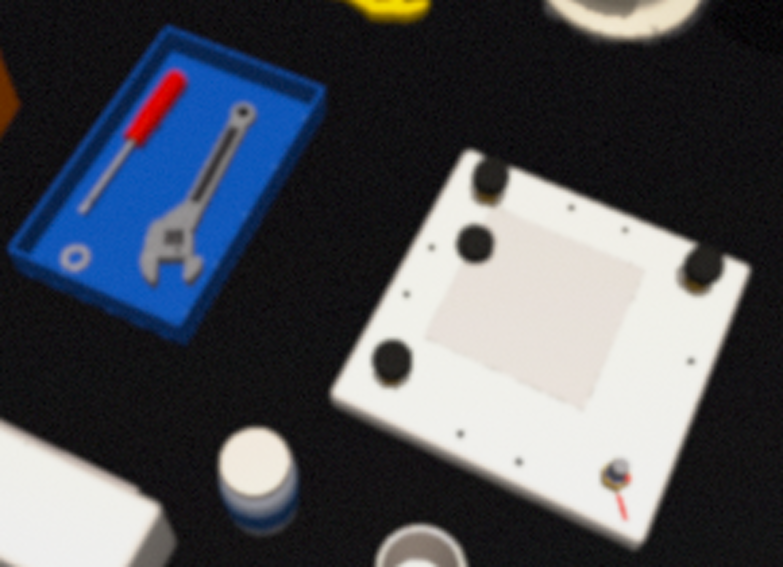

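The crop confirms the choice: the steel wrench in the blue tray, head at crop (170,240) and ring end at (243,112). The screwdriver lies beside it, the washer is at (75,257), and the bare-stud nut is at crop (617,475). Next I look at the nut closely on the way over.

```bash
python3 -m pendant '[{"x":0.67,"y":-0.71,"z":0.06,"rz":0.07,"claw":1},{"x":0.67,"y":-0.71,"z":0.06,"rz":0.07,"claw":1},{"x":0.67,"y":-0.71,"z":0.06,"rz":0.07,"claw":1},{"x":0.67,"y":-0.71,"z":0.06,"rz":0.07,"claw":1},{"x":0.67,"y":-0.71,"z":0.06,"rz":0.07,"claw":1},{"x":0.67,"y":-0.71,"z":0.06,"rz":0.07,"claw":1},{"x":0.67,"y":-0.71,"z":0.06,"rz":0.07,"claw":1},{"x":0.67,"y":-0.71,"z":0.06,"rz":0.07,"claw":1}]'
python3 -m pendant '[{"x":0.67,"y":-0.71,"z":0.06,"rz":0.07,"claw":0.5},{"x":0.67,"y":-0.71,"z":0.06,"rz":0.07,"claw":0.5},{"x":0.67,"y":-0.71,"z":0.06,"rz":0.07,"claw":0.5},{"x":0.67,"y":-0.71,"z":0.06,"rz":0.07,"claw":0.5},{"x":0.67,"y":-0.71,"z":0.06,"rz":0.07,"claw":0.5},{"x":0.67,"y":-0.71,"z":0.06,"rz":0.07,"claw":0.5},{"x":0.67,"y":-0.71,"z":0.06,"rz":0.07,"claw":0.5},{"x":0.67,"y":-0.71,"z":0.06,"rz":0.07,"claw":0.5}]'
python3 - <<'E'
from h import *
s=sense();print(s["time_s"],s["joints"],s["tcp_pos"],s["ee_rot"],s["gripper_width"],s["wrist_force"])
w=capture("wrist");save("nut1.png",w["color"])
np.save("nut1.npy",w["color"]);np.savez("nut1cal.npz",mtx=w["mtx"],world_to_cam=w["world_to_cam"])
for l in ("nut_top","footpad","pan"): print(l,[(d["centre"],d["conf"],atz(w,d["centre"],.046,True)) for d in search_frame(w,l)])
print(ray(w,(317,237),True)[0])
E
```

```text
1.6 [ 7.96190729e+01  2.20426284e+01  4.51497594e-01 -2.38206361e-04
 -6.84097745e+01 -1.48159420e+01] [0.26605563 0.56551923 0.22253173] [[ 9.04849666e-01 -4.25731232e-01 -6.64967230e-06]
 [-4.25731232e-01 -9.04849666e-01 -1.48454884e-05]
 [ 3.03234303e-07  1.62639084e-05 -1.00000000e+00]] 1.0011489720002287 [ 1.25124376 -0.61445534  0.03288318]
nut_top []
footpad []
pan [([569.1, 16.6], 0.97, array([0.3525548 , 0.22474011, 0.046     ]))]
[0.33522523 0.53196834 0.38585563]$[0]: bad value
$[0]: bad value
```

View pics/nut1.png

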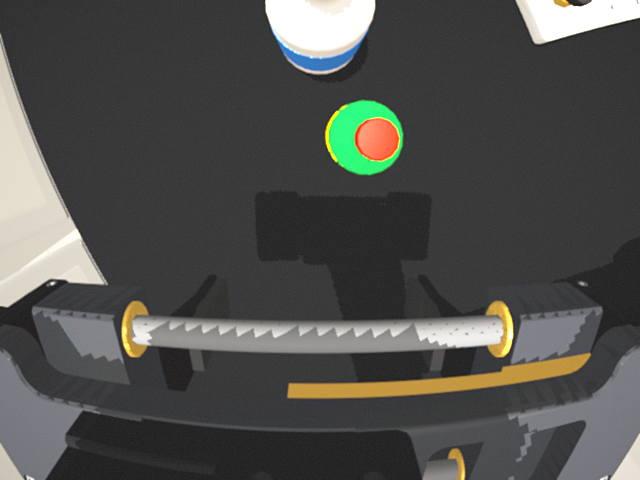

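The moves were refused, so the picture is unchanged: bottles only, arm still at the start. A row probably needs every key, so I retry with rx and ry included.

```bash
python3 -m pendant '[{"x":0.67,"y":-0.71,"z":0.06,"rx":0,"ry":0,"rz":0.07,"claw":1},{"x":0.67,"y":-0.71,"z":0.06,"rx":0,"ry":0,"rz":0.07,"claw":1},{"x":0.67,"y":-0.71,"z":0.06,"rx":0,"ry":0,"rz":0.07,"claw":1},{"x":0.67,"y":-0.71,"z":0.06,"rx":0,"ry":0,"rz":0.07,"claw":1},{"x":0.67,"y":-0.71,"z":0.06,"rx":0,"ry":0,"rz":0.07,"claw":1},{"x":0.67,"y":-0.71,"z":0.06,"rx":0,"ry":0,"rz":0.07,"claw":1},{"x":0.67,"y":-0.71,"z":0.06,"rx":0,"ry":0,"rz":0.07,"claw":1},{"x":0.67,"y":-0.71,"z":0.06,"rx":0,"ry":0,"rz":0.07,"claw":1}]' && 
python3 -m pendant '[{"x":0.67,"y":-0.71,"z":0.06,"rx":0,"ry":0,"rz":0.07,"claw":0.5},{"x":0.67,"y":-0.71,"z":0.06,"rx":0,"ry":0,"rz":0.07,"claw":0.5},{"x":0.67,"y":-0.71,"z":0.06,"rx":0,"ry":0,"rz":0.07,"claw":0.5},{"x":0.67,"y":-0.71,"z":0.06,"rx":0,"ry":0,"rz":0.07,"claw":0.5},{"x":0.67,"y":-0.71,"z":0.06,"rx":0,"ry":0,"rz":0.07,"claw":0.5},{"x":0.67,"y":-0.71,"z":0.06,"rx":0,"ry":0,"rz":0.07,"claw":0.5},{"x":0.67,"y":-0.71,"z":0.06,"rx":0,"ry":0,"rz":0.07,"claw":0.5},{"x":0.67,"y":-0.71,"z":0.06,"rx":0,"ry":0,"rz":0.07,"claw":0.5}]'
python3 - <<'E'
from h import *
s=sense();print(s["time_s"],np.round(s["joints"],1),s["tcp_pos"],np.round(s["ee_rot"],4).tolist(),s["gripper_width"],s["wrist_force"])
w=capture("wrist");save("nut2.png",w["color"])
np.save("nut2.npy",w["color"]);np.savez("nut2cal.npz",mtx=w["mtx"],world_to_cam=w["world_to_cam"])
for l in ("nut_top","footpad"): print(l,[(d["centre"],d["conf"],atz(w,d["centre"],.046,True)) for d in search_frame(w,l)])
E
```

```text
time_s: 2.8
tcp_pos: [0.4328, 0.3889, 0.2374]
ee_rot: [[0.976, -0.216, -0.0], [-0.216, -0.976, -0.0], [-0.0, 0.0, -1.0]]
wrist_force: [-0.2, 0.2, 0.6]
gripper_width: 1.001
gripper_force: 0.0
time_s: 3.8
tcp_pos: [0.6003, 0.2118, 0.2527]
ee_rot: [[1.0, 0.002, 0.0], [0.002, -1.0, 0.0], [0.0, -0.0, -1.0]]
wrist_force: [0.7, -0.2, -0.3]
gripper_width: 0.499
gripper_force: 0.0
3.8 [ 34.   22.2   5.   -0.  -72.8  56.2] [0.60030616 0.21178433 0.25274804] [[1.0, 0.0022, 0.0001], [0.0022, -1.0, 0.0001], [0.0001, -0.0001, -1.0]] 0.4992718587844789 [ 0.68515567 -0.20870986 -0.26350289]
nut_top [([315.8, 192.9], 0.58, array([0.61456333, 0.21271353, 0.046     ]))]
footpad []
```

Run:
```python
import numpy as np
from h import save
save("nut2c.png",np.load("nut2.npy")[110:270,215:415],4)
```

```text
(no output)
```

View pics/nut2c.png

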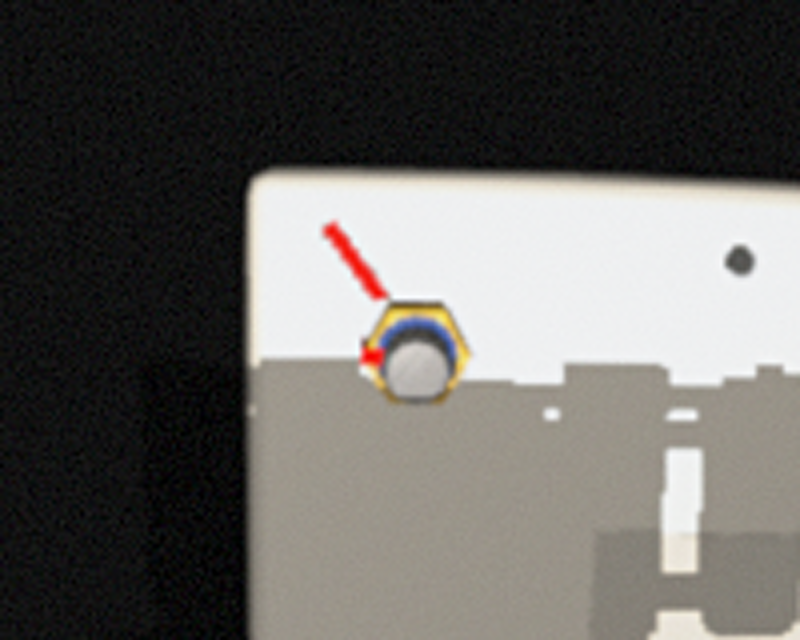

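The crop shows the yellow nut centred near (417,353), with its red corner at (372,355) and the red base line running from (385,297) to (328,228). The slab's left edge is at about column 249 and its far edge at row 172.

Run:
```python
from h import *
z=np.load("nut2cal.npz");w={k:z[k] for k in z}
f=lambda c,zz:atz(w,(215+c[0]/4,110+c[1]/4),zz,True)[:2]
H=np.array([f(c,.046) for c in ((362,353),(388,303),(442,303),(470,355),(447,402),(391,402))]);c=H.mean(0);print("nut",c.round(4),np.linalg.norm(H-c,axis=1).round(4),(np.degrees(np.arctan2(*(H-c).T[::-1]))).round(1))
a,b=f((385,297),.03),f((328,228),.03);print("mark dir",np.degrees(np.arctan2(*(b-a)[::-1])),np.degrees(np.arctan2(*(b-c)[::-1])),np.degrees(np.arctan2(*(a-c)[::-1])),a,b)
e1,e2=f((300,172),.03),f((780,182),.03);print("edge",e1,e2,np.degrees(np.arctan2(*(e1-e2)[::-1]))-90)
e1,e2=f((249,200),.03),f((249,620),.03);print("edge",e1,e2,np.degrees(np.arctan2(*(e1-e2)[::-1])))
```

```text
nut [0.609  0.2093] [0.0138 0.0147 0.0143 0.0135 0.0148 0.0142] [  89.9   29.4  -26.2  -91.8 -148.4  152.8]
mark dir 39.040987611520855 37.25478371940348 34.38049104617179 [0.62107408 0.21753962] [0.63930201 0.23232191]
edge [0.65400892 0.23947886] [0.65325052 0.11357129] -0.34511410588334
edge [0.6468345  0.25283872] [0.53099984 0.25565371] -1.3921168435168525
```

Nut: axis at (0.609, 0.209), red corner at 91°, base mark near 36°. That makes the nut about -0.96 rad, inside the stated range. On to the tray.

```bash
python3 -m pendant '[{"x":-0.24,"y":-1,"z":0,"rx":0,"ry":0,"rz":0,"claw":0.5},{"x":-0.24,"y":-1,"z":0,"rx":0,"ry":0,"rz":0,"claw":0.5},{"x":-0.24,"y":-1,"z":0,"rx":0,"ry":0,"rz":0,"claw":0.5},{"x":-0.24,"y":-1,"z":0,"rx":0,"ry":0,"rz":0,"claw":0.5},{"x":-0.24,"y":-1,"z":0,"rx":0,"ry":0,"rz":0,"claw":0.5},{"x":-0.24,"y":-1,"z":0,"rx":0,"ry":0,"rz":0,"claw":0.5},{"x":-0.24,"y":-1,"z":0,"rx":0,"ry":0,"rz":0,"claw":0.5},{"x":-0.24,"y":-1,"z":0,"rx":0,"ry":0,"rz":0,"claw":0.5}]' && 
python3 -m pendant '[{"x":-0.24,"y":-1,"z":-0.2,"rx":0,"ry":0,"rz":0.02,"claw":0.5},{"x":-0.24,"y":-1,"z":-0.2,"rx":0,"ry":0,"rz":0.02,"claw":0.5},{"x":-0.24,"y":-1,"z":-0.2,"rx":0,"ry":0,"rz":0.02,"claw":0.5},{"x":-0.24,"y":-1,"z":-0.2,"rx":0,"ry":0,"rz":0.02,"claw":0.5},{"x":-0.24,"y":-1,"z":-0.2,"rx":0,"ry":0,"rz":0.02,"claw":0.5},{"x":-0.24,"y":-1,"z":-0.2,"rx":0,"ry":0,"rz":0.02,"claw":0.5},{"x":-0.24,"y":-1,"z":-0.2,"rx":0,"ry":0,"rz":0.02,"claw":0.5},{"x":-0.24,"y":-1,"z":-0.2,"rx":0,"ry":0,"rz":0.02,"claw":0.5}]'
python3 - <<'E'
from h import *
w=capture("wrist");save("tray1.png",w["color"])
np.save("tray1.npy",w["color"]);np.savez("tray1cal.npz",mtx=w["mtx"],world_to_cam=w["world_to_cam"])
for l in ("wrench_grip","wrench_worm","wrench_jaw"): print(l,[(d["centre"],d["conf"],atz(w,d["centre"],.022 if "worm" in l else .012,True)) for d in search_frame(w,l)])
for d in regions_of(w,"wrench_grip"):
    r=d["region"];ys,xs=np.nonzero(r);P=np.array([atz(w,(x,y),.018,True)[:2] for x,y in zip(xs[::5],ys[::5])])
    print(d["conf"],len(xs),cv2.fitLine(P.astype(np.float32),cv2.DIST_HUBER,0,.001,.001).ravel(),P.min(0),P.max(0)); np.save("wmask.npy",r); break
E
```

```text
time_s: 4.95
tcp_pos: [0.5414, -0.0383, 0.2523]
ee_rot: [[1.0, 0.002, -0.0], [0.002, -1.0, 0.0], [-0.0, -0.0, -1.0]]
wrist_force: [-0.1, -0.6, -0.4]
gripper_width: 0.498
gripper_force: 0.0
time_s: 5.95
tcp_pos: [0.4819, -0.2882, 0.2031]
ee_rot: [[0.998, 0.065, 0.001], [0.065, -0.998, -0.0], [0.001, 0.0, -1.0]]
wrist_force: [-0.0, -0.6, -0.3]
gripper_width: 0.504
gripper_force: 0.0
wrench_grip [([617.1, 270.0], 0.71, array([ 0.43484696, -0.69321974,  0.012     ])), ([326.7, 156.6], 0.66, array([ 0.53457261, -0.29433488,  0.012     ]))]
wrench_worm [([328.4, 157.5], 0.9, array([ 0.53450727, -0.29565601,  0.022     ])), ([614.2, 273.1], 0.9, array([ 0.43394673, -0.67736123,  0.022     ]))]
wrench_jaw [([326.7, 158.6], 0.76, array([ 0.53265958, -0.29446548,  0.012     ]))]
0.76 7257 [ 0.9987486   0.05001276  0.49322477 -0.29653835] [ 0.37501389 -0.32096173] [ 0.61524144 -0.24778189]
```

View pics/tray1.png

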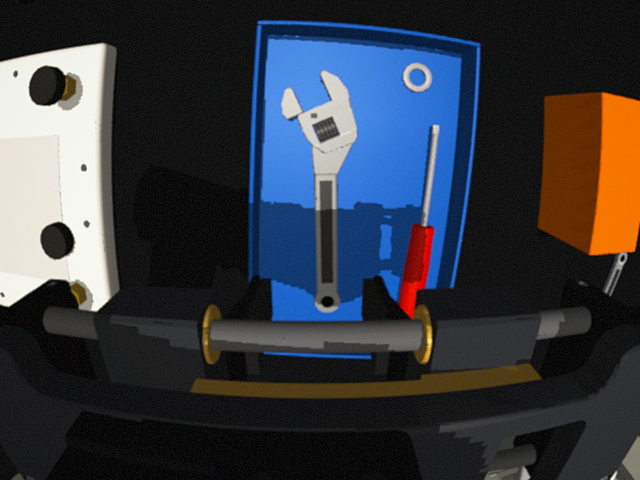

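The view shows the steel wrench in the tray: ring hole at (326,301), handle centre at column 326, worm at (326,129), movable jaw tip at the left (287,90), fixed tip at (325,72). The screwdriver is clear at the right (420,260) and the washer at (417,77).

Run:
```python
from h import *
z=np.load("tray1cal.npz");w={k:z[k] for k in z}
r=np.load("wmask.npy")
f=lambda px,zz:atz(w,px,zz,True)[:2]
C=[]
for row in range(180,285,5):
    xs=np.nonzero(r[row,280:370])[0]
    if len(xs): a,b=f((280+xs[0]-.5,row),.0175),f((280+xs[-1]+.5,row),.0175);C.append(np.r_[(a+b)/2,np.linalg.norm(a-b)])
C=np.array(C);print(C[::5].round(4))
vx,vy,x0,y0=cv2.fitLine(C[:,:2].astype(np.float32),cv2.DIST_HUBER,0,.001,.001).ravel();print("yaw",np.degrees(np.arctan2(vy,vx)),x0,y0)
wo,ri=f((326,129),.0225),f((326,301),.0150);print("worm",wo,"ring",ri)
u=(wo-ri)/np.linalg.norm(wo-ri);print("len",np.linalg.norm(wo-ri),"want .188",np.degrees(np.arctan2(u[1],u[0])))
```

```text
[[ 0.5127 -0.2936  0.0227]
 [ 0.4886 -0.2962  0.0211]
 [ 0.4639 -0.2985  0.0224]
 [ 0.4383 -0.3008  0.0219]
 [ 0.4114 -0.3028  0.0224]]
yaw 4.9800377 0.46066937 -0.29868072
worm [ 0.56075192 -0.29165676] ring [ 0.38638331 -0.30415587]
len 0.1748160190749374 want .188 4.100067860996505
```

Worm and shoulder put wrench_grip at about (0.5125, -0.294), yaw 5°. Fingers at 43 mm clear the screwdriver and tray walls. Descend, grasp, lift slightly.

```bash
python3 -m pendant '[{"x":0.12,"y":-0.024,"z":-0.2,"rx":0,"ry":0,"rz":0.007,"claw":0.5},{"x":0.12,"y":-0.024,"z":-0.4,"rx":0,"ry":0,"rz":0.007,"claw":0.5},{"x":0.12,"y":-0.024,"z":-0.55,"rx":0,"ry":0,"rz":0.007,"claw":0.5},{"x":0.12,"y":-0.024,"z":-0.65,"rx":0,"ry":0,"rz":0.007,"claw":0.5},{"x":0.12,"y":-0.024,"z":-0.74,"rx":0,"ry":0,"rz":0.007,"claw":0.5},{"x":0.12,"y":-0.024,"z":-0.78,"rx":0,"ry":0,"rz":0.007,"claw":0.5},{"x":0.12,"y":-0.024,"z":-0.784,"rx":0,"ry":0,"rz":0.007,"claw":0.5},{"x":0.12,"y":-0.024,"z":-0.784,"rx":0,"ry":0,"rz":0.007,"claw":0.5}]' && python3 -m pendant '[{"x":0,"y":0,"z":0,"rx":0,"ry":0,"rz":0,"claw":0},{"x":0,"y":0,"z":0,"rx":0,"ry":0,"rz":0,"claw":0},{"x":0,"y":0,"z":0,"rx":0,"ry":0,"rz":0,"claw":0},{"x":0,"y":0,"z":0,"rx":0,"ry":0,"rz":0,"claw":0},{"x":0,"y":0,"z":0,"rx":0,"ry":0,"rz":0,"claw":0},{"x":0,"y":0,"z":0,"rx":0,"ry":0,"rz":0,"claw":0},{"x":0,"y":0,"z":0,"rx":0,"ry":0,"rz":0,"claw":0},{"x":0,"y":0,"z":0.02,"rx":0,"ry":0,"rz":0,"claw":0}]'
```

```text
time_s: 7.2
tcp_pos: [0.5118, -0.2957, 0.0075]
ee_rot: [[0.996, 0.085, 0.002], [0.085, -0.996, -0.001], [0.002, 0.001, -1.0]]
wrist_force: [-0.6, 0.2, 0.5]
gripper_width: 0.498
gripper_force: 0.0
time_s: 8.2
tcp_pos: [0.5098, -0.2951, 0.0102]
ee_rot: [[0.996, 0.084, -0.003], [0.084, -0.996, 0.001], [-0.003, -0.002, -1.0]]
wrist_force: [-0.7, 0.0, -4.4]
gripper_width: 0.249
gripper_force: 30.0
```

Gripped at 21.7 mm, which matches the handle. Lift clear of the tray and carry to hover over the nut.

```bash
python3 -m pendant '[{"x":0,"y":0,"z":0.15,"rx":0,"ry":0,"rz":0,"claw":0},{"x":0,"y":0,"z":0.35,"rx":0,"ry":0,"rz":0,"claw":0},{"x":0,"y":0.1,"z":0.55,"rx":0,"ry":0,"rz":0.02,"claw":0},{"x":0.05,"y":0.25,"z":0.64,"rx":0,"ry":0,"rz":0.05,"claw":0},{"x":0.08,"y":0.42,"z":0.64,"rx":0,"ry":0,"rz":0.09,"claw":0},{"x":0.11,"y":0.6,"z":0.64,"rx":0,"ry":0,"rz":0.13,"claw":0},{"x":0.15,"y":0.78,"z":0.64,"rx":0,"ry":0,"rz":0.17,"claw":0},{"x":0.154,"y":0.84,"z":0.64,"rx":0,"ry":0,"rz":0.18,"claw":0}]' && python3 -m pendant '[{"x":0.02,"y":0.15,"z":0,"rx":0,"ry":0,"rz":0.03,"claw":0},{"x":0.05,"y":0.35,"z":0,"rx":0,"ry":0,"rz":0.07,"claw":0},{"x":0.09,"y":0.55,"z":0,"rx":0,"ry":0,"rz":0.11,"claw":0},{"x":0.12,"y":0.72,"z":0,"rx":0,"ry":0,"rz":0.15,"claw":0},{"x":0.154,"y":0.82,"z":0,"rx":0,"ry":0,"rz":0.175,"claw":0},{"x":0.154,"y":0.845,"z":-0.1,"rx":0,"ry":0,"rz":0.175,"claw":0},{"x":0.154,"y":0.845,"z":-0.2,"rx":0,"ry":0,"rz":0.175,"claw":0},{"x":0.154,"y":0.845,"z":-0.24,"rx":0,"ry":0,"rz":0.175,"claw":0}]'
python3 - <<'E'
from h import *
s=sense();print(np.round(s["joints"],1),s["tcp_pos"],np.round(s["ee_rot"],4).tolist())
w=capture("wrist");c=w["color"];np.save("hov.npy",c);np.savez("hovcal.npz",mtx=w["mtx"],world_to_cam=w["world_to_cam"],tcp=s["tcp_pos"],R=s["ee_rot"])
print("nut px expected",proj(w,(.609,.2093,.046),True),"worm exp",proj(w,np.array(s["tcp_pos"])+np.array(s["ee_rot"])@[.0484,0,-.0155],True))
for l in ("nut_top","wrench_worm"): print(l,[(d["centre"],d["conf"]) for d in search_frame(w,l)])
save("hov.png",c[60:330,140:500],2.2)
E
```

```text
time_s: 9.2
tcp_pos: [0.549, -0.0833, 0.17]
ee_rot: [[0.794, 0.608, -0.003], [0.608, -0.794, 0.001], [-0.002, -0.002, -1.0]]
wrist_force: [-0.1, 0.0, -5.6]
gripper_width: 0.248
gripper_force: 30.0
time_s: 10.2
tcp_pos: [0.5862, 0.1245, 0.1086]
ee_rot: [[0.364, 0.932, -0.006], [0.932, -0.364, -0.002], [-0.004, -0.004, -1.0]]
wrist_force: [0.2, 0.3, -4.2]
gripper_width: 0.25
gripper_force: 30.0
[ 27.4  25.6 -11.7  -0.  -53.1 131.3] [0.58623185 0.12453344 0.1086009 ] [[0.3636, 0.9316, -0.0057], [0.9316, -0.3636, -0.0023], [-0.0042, -0.0045, -1.0]]
nut px expected [302.45376124 113.47448309] worm exp [318.6828837  201.38361283]
nut_top [([300.0, 128.8], 0.85)]
wrench_worm [([323.3, 190.8], 0.72)]
```

View pics/hov.png

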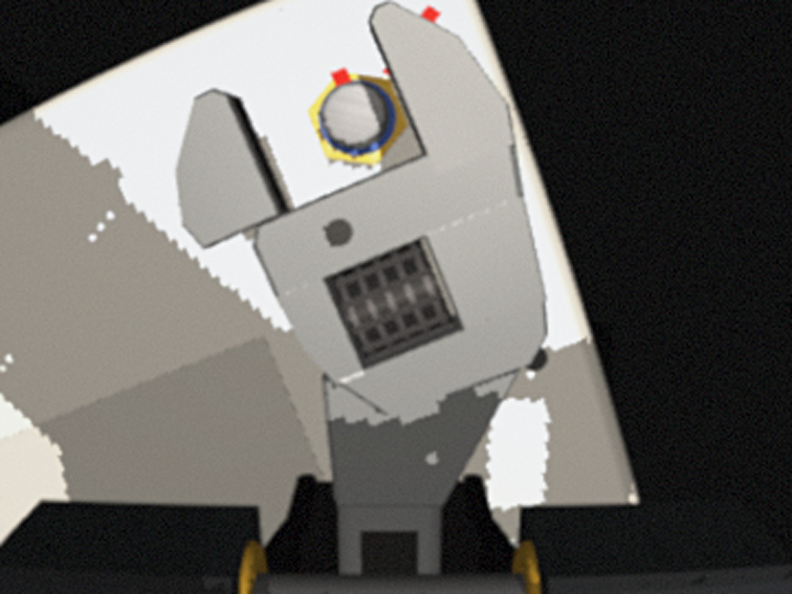

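The view shows the wrench held level with the nut already visible in the mouth. The fixed jaw face runs from crop (372,20) to (424,153), the throat line runs on to (288,212), the movable face starts at (237,98), and the worm centre is at (395,303).

Run:
```python
from h import *
z=np.load("hovcal.npz");w={k:z[k] for k in z};T=w["tcp"];R=w["R"]
F=lambda c:(140+c[0]/2.2,60+c[1]/2.2)
f=lambda c,zz:atz(w,F(c),zz,True)[:2]
zt=T[2]-.0035+.016
a,b,t2,m1=f((372,20),zt),f((424,153),zt),f((288,212),zt),f((237,98),zt)
m=(a-b)/np.linalg.norm(a-b);n=np.array([-m[1],m[0]])
print("mouth dir",np.degrees(np.arctan2(m[1],m[0])),"throat dir-90",np.degrees(np.arctan2(*(t2-b)[::-1]))-90,"gap",(t2-b)@n,(m1-b)@n,"tip",(a-b)@m)
mid=b  # throat corner on fixed face
seat=b+15*m*.001+12*n*.001;print("seat from face",seat)
wm=f((395,303),zt+.0025);print("worm",wm)
th=np.arctan2(R[1,0],R[0,0]);print("tool yaw",np.degrees(th));ux=np.array([np.cos(th),np.sin(th)]);uy=np.array([-ux[1],ux[0]])
seat2=wm+(.085-.0484)*ux+.010*uy;print("seat from worm",seat2)
H=[f(c,.046) for c in ((340,73),(310,115),(325,158),(385,165))];print("nut mid",(H[0]+H[3])/2)
```

```text
mouth dir 89.51197233849432 throat dir-90 -268.071388027269 gap 0.027138266350712658 0.02806637290660864 tip 0.026422974948024775
seat from face [0.60779007 0.20966427]
worm [0.60476789 0.17088027]
tool yaw 68.68045524281897
seat from worm [0.60875885 0.20861132]
nut mid [0.61017909 0.20848628]
```

The seat is at (0.6083, 0.2091) and the nut at (0.6095, 0.209). I aim 2 mm off the fixed face and 1 mm back, so x +3 mm and y -1 mm. First lower part-way and check the force.

```bash
python3 -m pendant '[{"x":0.012,"y":-0.004,"z":0,"rx":0,"ry":0,"rz":0,"claw":0},{"x":0.012,"y":-0.004,"z":-0.06,"rx":0,"ry":0,"rz":0,"claw":0},{"x":0.012,"y":-0.004,"z":-0.12,"rx":0,"ry":0,"rz":0,"claw":0},{"x":0.012,"y":-0.004,"z":-0.17,"rx":0,"ry":0,"rz":0,"claw":0},{"x":0.012,"y":-0.004,"z":-0.21,"rx":0,"ry":0,"rz":0,"claw":0},{"x":0.012,"y":-0.004,"z":-0.235,"rx":0,"ry":0,"rz":0,"claw":0},{"x":0.012,"y":-0.004,"z":-0.25,"rx":0,"ry":0,"rz":0,"claw":0},{"x":0.012,"y":-0.004,"z":-0.25,"rx":0,"ry":0,"rz":0,"claw":0}]'
python3 - <<'E'
from h import *
w=capture("wrist");c=w["color"];np.save("low.npy",c)
save("low.png",c[40:240,180:460],2.8)
E
```

```text
time_s: 11.35
tcp_pos: [0.5911, 0.1248, 0.049]
ee_rot: [[0.362, 0.932, -0.0], [0.932, -0.362, -0.0], [-0.0, 0.0, -1.0]]
wrist_force: [-0.8, -0.4, -4.1]
gripper_width: 0.247
gripper_force: 30.0
```

View pics/low.png

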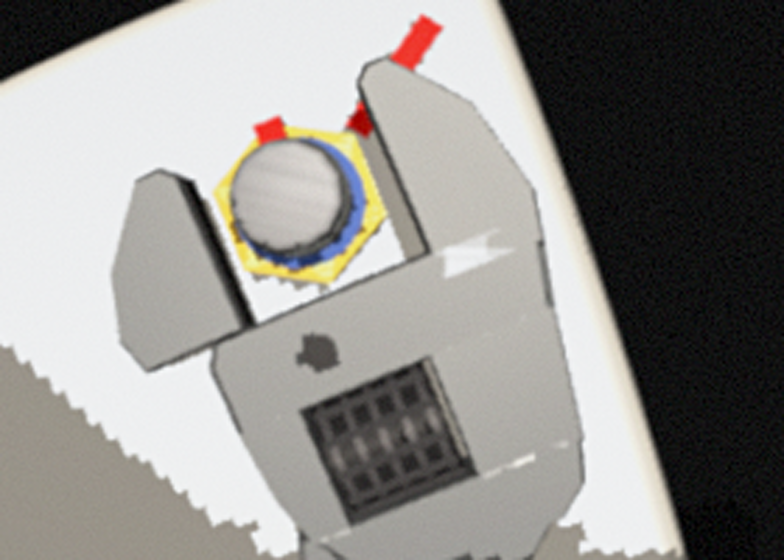

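The nut sits inside the mouth: nut hexagon centred near crop (300,205), fixed face from (360,85) to (428,252), movable face from (180,180) to (255,325). Quick check of the offset:

Run:
```python
from h import *
z=np.load("hovcal.npz");w={k:z[k] for k in z};s=sense()
# camera pose now: carry the calibration with the tool
R0,R1=w["R"],np.array(s["ee_rot"]);A=np.eye(4);A[:3,:3]=R0@R1.T;A[:3,3]=w["tcp"]-A[:3,:3]@np.array(s["tcp_pos"]);w["world_to_cam"]=w["world_to_cam"]@A
f=lambda c,zz:atz(w,(180+c[0]/2.8,40+c[1]/2.8),zz,True)[:2]
zt=.049-.0035+.016
a,b,t2,m1=f((360,85),zt),f((428,252),zt),f((255,325),zt),f((182,182),zt)
m=(a-b)/np.linalg.norm(a-b);n=np.array([-m[1],m[0]])
H=np.array([f(c,.046) for c in ((270,122),(215,190),(245,270),(330,285),(387,215),(350,132))]);c=H.mean(0)
print("mouth",np.degrees(np.arctan2(m[1],m[0])),"gap",(t2-b)@n,(m1-b)@n,"nut",c,np.linalg.norm(H-c,axis=1).round(4),"right gap",(c-b)@n-.012,"ahead of throat",(c-b)@m,np.degrees(np.arctan2(*(H-c).T[::-1])).round(1))
```

```text
mouth 90.38944174603984 gap 0.027124052590417284 0.028947514281162514 nut [0.60921218 0.20952139] [0.0138 0.0136 0.0139 0.0143 0.014  0.0138] right gap 0.003252334553309262 ahead of throat 0.014897503270821727 [  88.1  149.1 -150.2  -91.5  -30.5   32.9]
```

```bash
python3 -m pendant '[{"x":-0.005,"y":-0.005,"z":0,"rx":0,"ry":0,"rz":0,"claw":0},{"x":-0.005,"y":-0.005,"z":-0.01,"rx":0,"ry":0,"rz":0,"claw":0},{"x":-0.005,"y":-0.005,"z":-0.02,"rx":0,"ry":0,"rz":0,"claw":0},{"x":-0.005,"y":-0.005,"z":-0.03,"rx":0,"ry":0,"rz":0,"claw":0},{"x":-0.005,"y":-0.005,"z":-0.04,"rx":0,"ry":0,"rz":0,"claw":0},{"x":-0.005,"y":-0.005,"z":-0.05,"rx":0,"ry":0,"rz":0,"claw":0},{"x":-0.005,"y":-0.005,"z":-0.057,"rx":0,"ry":0,"rz":0,"claw":0},{"x":-0.005,"y":-0.005,"z":-0.063,"rx":0,"ry":0,"rz":0,"claw":0}]'
```

```text
time_s: 12.4
tcp_pos: [0.5898, 0.1235, 0.0332]
ee_rot: [[0.362, 0.932, -0.0], [0.932, -0.362, -0.0], [-0.0, -0.0, -1.0]]
wrist_force: [0.1, -0.2, -6.1]
gripper_width: 0.245
gripper_force: 30.0
```

```bash
python3 -m pendant '[{"x":0,"y":0,"z":-0.002,"rx":0,"ry":0,"rz":0,"claw":0},{"x":0,"y":0,"z":-0.004,"rx":0,"ry":0,"rz":0,"claw":0},{"x":0,"y":0,"z":-0.006,"rx":0,"ry":0,"rz":0,"claw":0},{"x":0,"y":0,"z":-0.007,"rx":0,"ry":0,"rz":0,"claw":0},{"x":0,"y":0,"z":-0.008,"rx":0,"ry":0,"rz":0,"claw":0},{"x":0,"y":0,"z":-0.008,"rx":0,"ry":0,"rz":0,"claw":0},{"x":0,"y":0,"z":-0.008,"rx":0,"ry":0,"rz":0,"claw":0},{"x":0,"y":0,"z":-0.008,"rx":0,"ry":0,"rz":0,"claw":0}]'
```

```text
time_s: 13.4
tcp_pos: [0.5899, 0.1235, 0.0329]
ee_rot: [[0.362, 0.932, 0.001], [0.932, -0.362, -0.0], [0.0, 0.001, -1.0]]
wrist_force: [-4.1, -0.6, 6.7]
gripper_width: 0.248
gripper_force: 30.0
```

The wrench is down on the slab (force +7 N). Let go, rise, and go over the worm with shut fingers, tool x turned along the mouth.

```bash
python3 -m pendant '[{"x":0,"y":0,"z":0.002,"rx":0,"ry":0,"rz":0,"claw":0.5},{"x":0,"y":0,"z":0.004,"rx":0,"ry":0,"rz":0,"claw":0.5},{"x":0,"y":0,"z":0.004,"rx":0,"ry":0,"rz":0,"claw":0.5},{"x":0,"y":0,"z":0.1,"rx":0,"ry":0,"rz":0,"claw":0.5},{"x":0,"y":0,"z":0.2,"rx":0,"ry":0,"rz":0,"claw":0.3},{"x":0.04,"y":0.07,"z":0.24,"rx":0,"ry":0,"rz":0.05,"claw":0},{"x":0.074,"y":0.154,"z":0.24,"rx":0,"ry":0,"rz":0.1,"claw":0},{"x":0.074,"y":0.154,"z":0.2,"rx":0,"ry":0,"rz":0.124,"claw":0}]'
python3 - <<'E'
from h import *
s=sense();print(np.round(s["joints"],1),s["tcp_pos"],s["gripper_width"])
w=capture("wrist");c=w["color"];np.save("rel.npy",c);np.savez("relcal.npz",mtx=w["mtx"],world_to_cam=w["world_to_cam"])
g=np.array([[2,1]]);save("rel.png",c[40:280,160:480],2.4)
print("worm exp px",proj(w,(.6084,.1699,.0485),True))
E
```

```text
time_s: 14.4
tcp_pos: [0.6099, 0.1638, 0.0821]
ee_rot: [[-0.023, 1.0, 0.003], [1.0, 0.023, 0.002], [0.001, 0.003, -1.0]]
wrist_force: [-0.1, -0.1, 0.5]
gripper_width: 0.133
gripper_force: 0.0
[ 29.7  29.7  -8.9   0.  -51.2 151.6] [0.60988416 0.16376888 0.08210112] 0.13278349232226788
worm exp px [315.94700828 259.7571191 ]
```

View pics/rel.png

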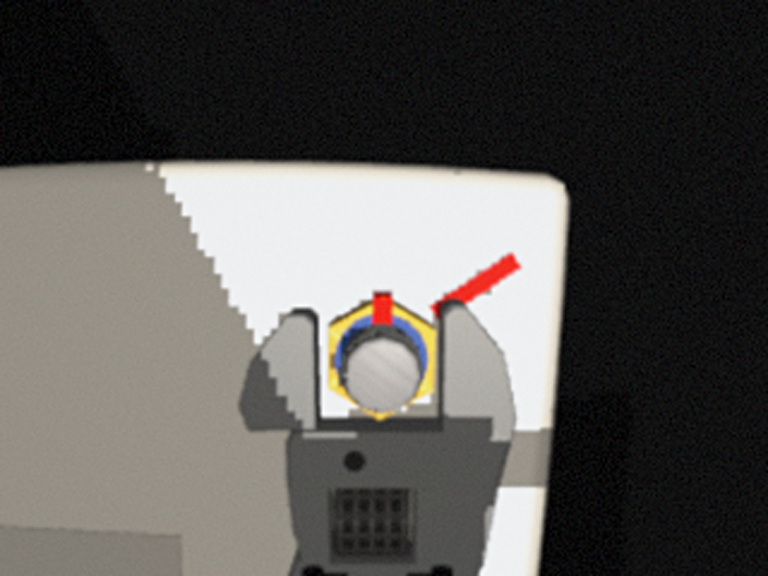

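The picture shows the wrench round the nut, nut centre crop (383,360) and red corner up at (382,300). The worm centre is at crop (372,524), within 1 mm of where I computed it. First stroke:

```bash
python3 -m pendant '[{"x":0,"y":0,"z":-0.08,"rx":0,"ry":0,"rz":0,"claw":0},{"x":0,"y":0,"z":-0.12,"rx":0,"ry":0,"rz":0,"claw":0},{"x":0,"y":0,"z":-0.135,"rx":0,"ry":0,"rz":0,"claw":0},{"x":0,"y":0.01,"z":-0.138,"rx":0,"ry":0,"rz":0,"claw":0},{"x":0,"y":0.026,"z":-0.138,"rx":0,"ry":0,"rz":0,"claw":0},{"x":0,"y":0.042,"z":-0.138,"rx":0,"ry":0,"rz":0,"claw":0},{"x":0,"y":0.058,"z":-0.138,"rx":0,"ry":0,"rz":0,"claw":0},{"x":0,"y":0.064,"z":-0.138,"rx":0,"ry":0,"rz":0,"claw":0}]'
```

```text
time_s: 15.45
tcp_pos: [0.6077, 0.1759, 0.0487]
ee_rot: [[-0.019, 1.0, -0.002], [1.0, 0.019, -0.004], [-0.003, -0.002, -1.0]]
wrist_force: [-3.4, -5.0, 8.6]
gripper_width: 0.004
gripper_force: 4.3
```

Drag of 5 N with 8.6 N of pressure means the worm is rolling. Repeat with a little more pressure, two strokes, then check.

```bash
python3 -m pendant '[{"x":0,"y":0,"z":0.02,"rx":0,"ry":0,"rz":0,"claw":0},{"x":0.003,"y":-0.066,"z":0.02,"rx":0,"ry":0,"rz":0,"claw":0},{"x":0.003,"y":-0.066,"z":-0.002,"rx":0,"ry":0,"rz":0,"claw":0},{"x":0.003,"y":-0.06,"z":-0.004,"rx":0,"ry":0,"rz":0,"claw":0},{"x":0.003,"y":-0.04,"z":-0.004,"rx":0,"ry":0,"rz":0,"claw":0},{"x":0.003,"y":-0.02,"z":-0.004,"rx":0,"ry":0,"rz":0,"claw":0},{"x":0.003,"y":0,"z":-0.004,"rx":0,"ry":0,"rz":0,"claw":0},{"x":0.003,"y":0.002,"z":-0.004,"rx":0,"ry":0,"rz":0,"claw":0}]' && python3 -m pendant '[{"x":0,"y":0,"z":0.024,"rx":0,"ry":0,"rz":0,"claw":0},{"x":0,"y":-0.066,"z":0.024,"rx":0,"ry":0,"rz":0,"claw":0},{"x":0,"y":-0.066,"z":0.002,"rx":0,"ry":0,"rz":0,"claw":0},{"x":0,"y":-0.06,"z":0,"rx":0,"ry":0,"rz":0,"claw":0},{"x":0,"y":-0.04,"z":0,"rx":0,"ry":0,"rz":0,"claw":0},{"x":0,"y":-0.02,"z":0,"rx":0,"ry":0,"rz":0,"claw":0},{"x":0,"y":0,"z":0,"rx":0,"ry":0,"rz":0,"claw":0},{"x":0,"y":0.002,"z":0,"rx":0,"ry":0,"rz":0,"claw":0}]'
python3 - <<'E'
from h import *
w=capture("wrist");c=w["color"];np.save("str3.npy",c);np.savez("str3cal.npz",mtx=w["mtx"],world_to_cam=w["world_to_cam"])
f=lambda px,z:atz(w,px,z,True)
# dark/bright profile across the mouth at seat height
for y in (.214,.210,.206,.202,.219):
    P=[proj(w,(x,y,.046),True) for x in np.arange(.585,.635,.001)]
    print(y,[int(c[int(round(q[1])),int(round(q[0]))].astype(int).sum()/3) for q in P])
E
```

```text
time_s: 16.45
tcp_pos: [0.6091, 0.1764, 0.0484]
ee_rot: [[-0.02, 1.0, -0.001], [1.0, 0.02, -0.004], [-0.004, -0.001, -1.0]]
wrist_force: [-4.6, -6.3, 15.9]
gripper_width: 0.006
gripper_force: 7.5
time_s: 17.45
tcp_pos: [0.6082, 0.1753, 0.0484]
ee_rot: [[-0.02, 1.0, -0.003], [1.0, 0.02, -0.006], [-0.006, -0.003, -1.0]]
wrist_force: [-5.2, -9.6, 18.1]
gripper_width: 0.003
gripper_force: 9.1
0.214 [133, 73, 78, 82, 89, 93, 108, 163, 165, 163, 168, 125, 156, 173, 175, 76, 68, 50, 44, 42, 40, 49, 60, 72, 68, 72, 60, 53, 53, 54, 63, 121, 124, 153, 190, 178, 153, 169, 169, 169, 169, 169, 168, 171, 170, 169, 167, 166, 170, 166, 241]
0.21 [86, 83, 83, 82, 84, 81, 82, 78, 85, 168, 165, 154, 151, 113, 120, 48, 55, 79, 65, 75, 127, 170, 185, 191, 196, 197, 193, 178, 156, 151, 82, 74, 76, 118, 149, 178, 134, 154, 169, 169, 107, 94, 95, 97, 95, 95, 162, 167, 167, 166, 161]
0.206 [85, 82, 82, 84, 83, 82, 81, 82, 83, 81, 111, 163, 169, 170, 156, 76, 93, 166, 173, 178, 182, 183, 186, 186, 185, 184, 183, 184, 187, 185, 186, 185, 158, 87, 86, 93, 63, 78, 81, 83, 83, 80, 83, 85, 82, 85, 83, 78, 127, 167, 166]
0.202 [81, 80, 81, 85, 81, 80, 82, 81, 86, 80, 81, 82, 82, 87, 89, 88, 131, 176, 138, 89, 89, 92, 91, 88, 87, 88, 88, 92, 91, 89, 86, 86, 87, 78, 83, 97, 74, 76, 81, 80, 85, 79, 83, 83, 82, 79, 82, 78, 82, 83, 82]
0.219 [141, 143, 146, 145, 104, 96, 126, 127, 167, 139, 96, 67, 41, 80, 55, 61, 115, 165, 175, 180, 160, 132, 117, 83, 81, 86, 120, 149, 171, 181, 175, 116, 66, 68, 60, 43, 157, 174, 172, 172, 172, 173, 174, 174, 150, 166, 245, 239, 239, 239, 239]
```

Drag rising to 9.6 N suggests the jaws are reaching the nut. One more stroke to be sure, then a look.

```bash
python3 -m pendant '[{"x":0,"y":0,"z":0.024,"rx":0,"ry":0,"rz":0,"claw":0},{"x":0,"y":-0.066,"z":0.024,"rx":0,"ry":0,"rz":0,"claw":0},{"x":0,"y":-0.066,"z":0.002,"rx":0,"ry":0,"rz":0,"claw":0},{"x":0,"y":-0.06,"z":0,"rx":0,"ry":0,"rz":0,"claw":0},{"x":0,"y":-0.04,"z":0,"rx":0,"ry":0,"rz":0,"claw":0},{"x":0,"y":-0.02,"z":0,"rx":0,"ry":0,"rz":0,"claw":0},{"x":0,"y":0,"z":0,"rx":0,"ry":0,"rz":0,"claw":0},{"x":0,"y":0.002,"z":0,"rx":0,"ry":0,"rz":0,"claw":0}]' && python3 -m pendant '[{"x":0,"y":0,"z":0.03,"rx":0,"ry":0,"rz":0,"claw":0},{"x":-0.02,"y":-0.04,"z":0.1,"rx":0,"ry":0,"rz":-0.03,"claw":0},{"x":-0.05,"y":-0.1,"z":0.18,"rx":0,"ry":0,"rz":-0.08,"claw":0},{"x":-0.075,"y":-0.15,"z":0.2,"rx":0,"ry":0,"rz":-0.124,"claw":0.3},{"x":-0.075,"y":-0.2,"z":0.2,"rx":0,"ry":0,"rz":-0.124,"claw":0.5},{"x":-0.075,"y":-0.2,"z":0.2,"rx":0,"ry":0,"rz":-0.124,"claw":0.5},{"x":-0.075,"y":-0.2,"z":0.2,"rx":0,"ry":0,"rz":-0.124,"claw":0.5},{"x":-0.075,"y":-0.2,"z":0.2,"rx":0,"ry":0,"rz":-0.124,"claw":0.5}]'
python3 - <<'E'
from h import *
s=sense();print(s["tcp_pos"])
w=capture("wrist");c=w["color"];np.save("fit.npy",c);np.savez("fitcal.npz",mtx=w["mtx"],world_to_cam=w["world_to_cam"])
print("nut px",proj(w,(.609,.2093,.046),True),"worm",proj(w,(.6085,.1705,.0485),True))
save("fit.png",c[40:280,160:480],2.5)
E
```

```text
time_s: 18.5
tcp_pos: [0.608, 0.1735, 0.0484]
ee_rot: [[-0.019, 1.0, -0.005], [1.0, 0.019, -0.01], [-0.01, -0.005, -1.0]]
wrist_force: [-3.5, -16.6, 19.5]
gripper_width: 0.003
gripper_force: 9.6
time_s: 19.5
tcp_pos: [0.5904, 0.1299, 0.0953]
ee_rot: [[0.361, 0.932, -0.001], [0.932, -0.361, -0.0], [-0.0, -0.0, -1.0]]
wrist_force: [-0.2, 0.6, 0.1]
gripper_width: 0.463
gripper_force: 0.0
[0.59037017 0.1298782  0.09528602]
nut px [298.05241665 124.14768347] worm [322.08817287 187.83406814]
```

View pics/fit.png

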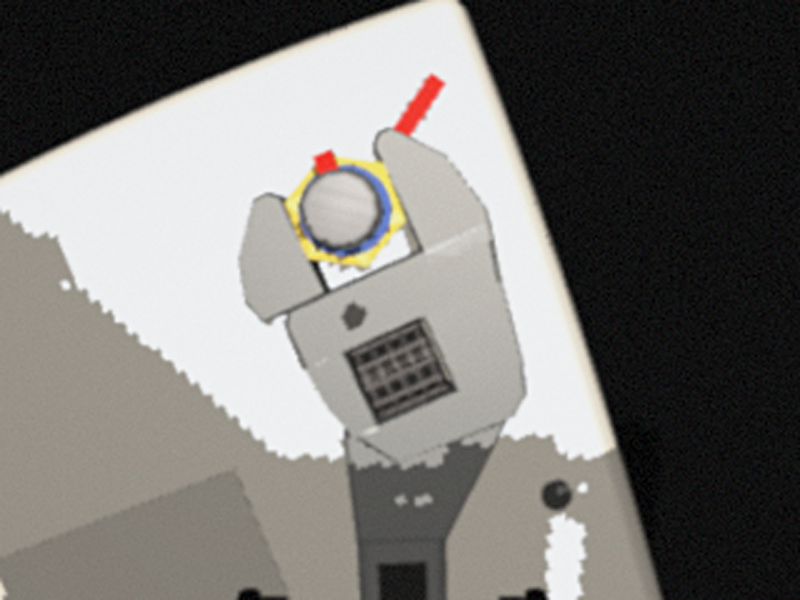

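The jaws now hug the nut: fixed face at crop (420,252) and movable face at (325,292), with the nut at (345,212) between them. The last stroke stalled at 16.6 N. Check the numbers:

Run:
```python
from h import *
z=np.load("fitcal.npz");w={k:z[k] for k in z}
f=lambda c,zz:atz(w,(160+c[0]/2.5,40+c[1]/2.5),zz,True)[:2]
b,l=f((421,252),.046),f((326,291),.046)
a=f((375,150),.046);m=(a-b)/np.linalg.norm(a-b)
H=np.array([f(c,.046) for c in ((325,158),(286,207),(304,258),(362,267),(407,217),(378,162))]);c=H.mean(0);print("nut",c,np.linalg.norm(H-c,axis=1).round(4))
n=(l-b)/np.linalg.norm(l-b);mm=np.array([n[1],-n[0]])
print("gap",np.linalg.norm(l-b),"throat dirs",np.degrees(np.arctan2(m[1],m[0])),np.degrees(np.arctan2(mm[1],mm[0])),"right",(c-b)@n,"ahead",(c-b)@mm)
wm=f((401,371),.0485);print("worm",wm)
th=np.radians(91-22.5);ux=np.array([np.cos(th),np.sin(th)]);uy=np.array([-ux[1],ux[0]])
print("seat",wm+.0366*ux+.01*uy,"grip",wm-.0484*ux)
# handle centre line near shoulder
h1,h2=f((360,540),.0435),f((445,540),.0435);print("handle mid",(h1+h2)/2,np.linalg.norm(h1-h2))
```

```text
nut [0.60858637 0.20924074] [0.013  0.0131 0.0139 0.0134 0.0144 0.0137]
gap 0.02336056107932841 throat dirs 92.71333358013483 91.12037339146664 right 0.012623662574065128 ahead 0.015308951772262809
worm [0.60748426 0.17054206]
seat [0.61159403 0.20826035] grip [0.5897456  0.12550985]
handle mid [0.59258569 0.13075919] 0.020846062026246958
```

By the faces, gap is about 24 mm and the nut is 12.6 mm from the fixed face and 15.3 mm from the throat, so it is fitted. Take the handle again.

```bash
python3 -m pendant '[{"x":-0.006,"y":-0.032,"z":-0.06,"rx":0,"ry":0,"rz":0,"claw":0.5},{"x":-0.006,"y":-0.032,"z":-0.13,"rx":0,"ry":0,"rz":0,"claw":0.5},{"x":-0.006,"y":-0.032,"z":-0.19,"rx":0,"ry":0,"rz":0,"claw":0.5},{"x":-0.006,"y":-0.032,"z":-0.23,"rx":0,"ry":0,"rz":0,"claw":0.5},{"x":-0.006,"y":-0.032,"z":-0.245,"rx":0,"ry":0,"rz":0,"claw":0.5},{"x":-0.006,"y":-0.032,"z":-0.245,"rx":0,"ry":0,"rz":0,"claw":0.2},{"x":-0.006,"y":-0.032,"z":-0.245,"rx":0,"ry":0,"rz":0,"claw":0},{"x":-0.006,"y":-0.032,"z":-0.245,"rx":0,"ry":0,"rz":0,"claw":0}]'
python3 - <<'E'
from h import *
s=sense();p=np.array(s["tcp_pos"])[:2];c=np.array([.6088,.2093]);v=p-c;print(p,s["tcp_pos"][2],s["gripper_width"],s["wrist_force"])
for k in range(1,9):
    d=k*54/8;t=-np.radians(d);R=np.array([[np.cos(t),-np.sin(t)],[np.sin(t),np.cos(t)]]);q=(R@v-v)/.25;print(q.round(3),round(-d/180,4))
E
```

```text
time_s: 20.55
tcp_pos: [0.5894, 0.1216, 0.0352]
ee_rot: [[0.362, 0.932, 0.002], [0.932, -0.362, 0.0], [0.001, 0.001, -1.0]]
wrist_force: [0.0, -1.3, -0.4]
gripper_width: 0.249
gripper_force: 30.1
[0.58938722 0.12159583] 0.035180574172052094 0.24886250402300603 [ 0.01704275 -1.25259253 -0.4192437 ]
[-0.041  0.012] -0.0375
[-0.08   0.028] -0.075
[-0.117  0.049] -0.1125
[-0.151  0.073] -0.15
[-0.182  0.102] -0.1875
[-0.209  0.134] -0.225
[-0.233  0.17 ] -0.2625
[-0.252  0.207] -0.3
```

Gripped with no side load. First half of the arc (27°):

```bash
python3 -m pendant '[{"x":-0.02,"y":0.005,"z":-0.002,"rx":0,"ry":0,"rz":-0.019,"claw":0},{"x":-0.041,"y":0.012,"z":-0.002,"rx":0,"ry":0,"rz":-0.0375,"claw":0},{"x":-0.061,"y":0.02,"z":-0.002,"rx":0,"ry":0,"rz":-0.056,"claw":0},{"x":-0.08,"y":0.028,"z":-0.002,"rx":0,"ry":0,"rz":-0.075,"claw":0},{"x":-0.099,"y":0.038,"z":-0.002,"rx":0,"ry":0,"rz":-0.094,"claw":0},{"x":-0.117,"y":0.049,"z":-0.002,"rx":0,"ry":0,"rz":-0.1125,"claw":0},{"x":-0.134,"y":0.061,"z":-0.002,"rx":0,"ry":0,"rz":-0.131,"claw":0},{"x":-0.151,"y":0.073,"z":-0.002,"rx":0,"ry":0,"rz":-0.15,"claw":0}]'
```

```text
time_s: 21.55
tcp_pos: [0.552, 0.1397, 0.035]
ee_rot: [[0.746, 0.666, 0.002], [0.666, -0.746, -0.0], [0.002, 0.002, -1.0]]
wrist_force: [1.3, -0.5, 1.2]
gripper_width: 0.246
gripper_force: 30.1
```

Forces are low. I check numerically that the nut follows by finding the red pixels round the nut.

```bash
cat > red.py <<'E'
from h import *
w=capture("wrist");c=w["color"].astype(int);m=(c[...,0]>140)&(c[...,1]<90)&(c[...,2]<90)
n,lab,st,cen=cv2.connectedComponentsWithStats(m.astype(np.uint8))
C=np.array([.6088,.2093])
for i in range(1,n):
    if st[i,4]<8: continue
    for z in (.046,.03):
        p=atz(w,cen[i],z,True)[:2]-C
        if np.hypot(*p)<.06: print(st[i,4],cen[i].round(0),"z",z,"r",np.hypot(*p).round(4),"ang",np.degrees(np.arctan2(p[1],p[0])).round(1))
np.save("last.npy",w["color"]);np.savez("lastcal.npz",mtx=w["mtx"],world_to_cam=w["world_to_cam"])
E
python3 red.py; python3 -c "
from h import *
print(sense()['moment'],sense()['wrist_force'])"
```

```text
432 [292.  45.] z 0.046 r 0.0242 ang 32.7
432 [292.  45.] z 0.03 r 0.0278 ang 36.0
52 [269.  73.] z 0.046 r 0.0133 ang 65.5
52 [269.  73.] z 0.03 r 0.0165 ang 68.2
[-0.46182918 -0.20233259  0.33346893] [-0.19560452 -0.627597    2.22200133]
```

The red corner is now at 65.5° and the base mark at about 36°, so 29.5° remain.

Run:
```python
from h import *
v0=np.array([.5894-.6088,.1216-.2093])
rot=lambda d:np.array([[np.cos(np.radians(d)),np.sin(np.radians(d))],[-np.sin(np.radians(d)),np.cos(np.radians(d))]])
v=rot(27)@v0
for k in range(1,8):
    d=k*29.5/7;print(((rot(d)@v-v)/.25).round(3),round(-d/180,4))
```

```text
[-0.02   0.018] -0.0234
[-0.038  0.036] -0.0468
[-0.055  0.057] -0.0702
[-0.071  0.078] -0.0937
[-0.084  0.101] -0.1171
[-0.097  0.124] -0.1405
[-0.107  0.148] -0.1639
```

```bash
python3 -m pendant '[{"x":-0.02,"y":0.018,"z":0,"rx":0,"ry":0,"rz":-0.0234,"claw":0},{"x":-0.038,"y":0.036,"z":0,"rx":0,"ry":0,"rz":-0.0468,"claw":0},{"x":-0.055,"y":0.057,"z":0,"rx":0,"ry":0,"rz":-0.07,"claw":0},{"x":-0.071,"y":0.078,"z":0,"rx":0,"ry":0,"rz":-0.0937,"claw":0},{"x":-0.084,"y":0.101,"z":0,"rx":0,"ry":0,"rz":-0.117,"claw":0},{"x":-0.097,"y":0.124,"z":0,"rx":0,"ry":0,"rz":-0.1405,"claw":0},{"x":-0.107,"y":0.148,"z":0,"rx":0,"ry":0,"rz":-0.164,"claw":0},{"x":-0.107,"y":0.148,"z":0,"rx":0,"ry":0,"rz":-0.164,"claw":0}]'
python3 red.py; python3 -c "
from h import *
print(sense()['moment'],sense()['wrist_force'])"
```

```text
time_s: 22.6
tcp_pos: [0.5248, 0.1774, 0.035]
ee_rot: [[0.977, 0.215, 0.001], [0.215, -0.977, 0.001], [0.002, -0.0, -1.0]]
wrist_force: [-1.6, 1.2, 4.5]
gripper_width: 0.249
gripper_force: 30.0
449 [263.  51.] z 0.046 r 0.023 ang 34.4
449 [263.  51.] z 0.03 r 0.0272 ang 36.1
[0.43655155 0.58399114 0.24552564] [-2.06731382  1.89668409  5.24194807]
```

Run:
```python
from h import *
z=np.load("lastcal.npz");w={k:z[k] for k in z};c=np.load("last.npy").astype(int)
m=(c[...,0]>110)&(c[...,1]<90)&(c[...,2]<90)&(c[...,0]>c[...,1]*1.8);C=np.array([.6088,.2093])
ys,xs=np.nonzero(m)
A=[]
for x,y in zip(xs,ys):
    p=atz(w,(x,y),.046,True)[:2]-C
    if np.hypot(*p)<.05:A.append((np.hypot(*p),np.degrees(np.arctan2(p[1],p[0]))))
A=np.array(A)
for a in np.arange(.008,.04,.002):
    B=A[(A[:,0]>=a)&(A[:,0]<a+.002)]
    if len(B):print(round(a,3),len(B),B[:,1].mean().round(1),B[:,1].min().round(1),B[:,1].max().round(1))
save("end.png",c[20:180,170:370].astype(np.uint8),4)
```

```text
0.01 1 29.8 29.8 29.8
0.012 44 35.7 26.0 45.1
0.014 42 34.0 26.8 42.8
0.016 38 33.9 28.1 39.6
0.018 40 33.7 28.3 38.8
0.02 39 33.9 29.5 38.7
0.022 40 34.5 30.2 38.6
0.024 41 34.3 30.2 38.5
0.026 39 34.3 30.5 38.1
0.028 39 34.3 30.7 37.7
0.03 37 34.5 31.4 37.6
0.032 38 34.7 31.7 37.6
0.034 11 34.8 32.1 37.3
```

The nut mark is at about 35.7° and the base mark at about 36°, so they line up. Let go and rise.

```bash
python3 -m pendant '[{"x":0,"y":0,"z":0.001,"rx":0,"ry":0,"rz":0,"claw":0.4},{"x":0,"y":0,"z":0.002,"rx":0,"ry":0,"rz":0,"claw":0.5},{"x":0,"y":0,"z":0.002,"rx":0,"ry":0,"rz":0,"claw":0.5},{"x":0,"y":0,"z":0.002,"rx":0,"ry":0,"rz":0,"claw":0.5},{"x":0,"y":0,"z":0.1,"rx":0,"ry":0,"rz":0,"claw":0.5},{"x":0,"y":0,"z":0.2,"rx":0,"ry":0,"rz":0,"claw":0.5},{"x":0,"y":0,"z":0.26,"rx":0,"ry":0,"rz":0,"claw":0.5},{"x":0,"y":0,"z":0.26,"rx":0,"ry":0,"rz":0,"claw":0.5}]'
python3 red.py
python3 - <<'E'
from h import *
w=capture("wrist");c=w["color"];C=np.array([.6088,.2093])
for d in regions_of(w,"wrench_grip"): 
    r=d["region"];print(d["conf"],r.sum(),d["centre"])
r=regions_of(w,"wrench_grip")[0]["region"].astype(int)
# wrench mask and colour in a frame: nut centre, mouth direction 36 deg (x ahead, y left), z = head top
th=np.radians(36);m=np.array([np.cos(th),np.sin(th)]);n=np.array([-m[1],m[0]])
for a in np.arange(14,-22,-2):
    s=""
    for b in np.arange(34,-34,-1.):
        q=proj(w,np.r_[C+m*a/1000+n*b/1000,.046],True).round().astype(int);p=c[q[1],q[0]].astype(int)
        s+="W" if r[q[1],q[0]] else "y" if p[0]>p[2]+40 else "." 
    print("%4d"%a,s)
E
```

```text
time_s: 23.65
tcp_pos: [0.5248, 0.1771, 0.0999]
ee_rot: [[0.977, 0.212, 0.002], [0.212, -0.977, 0.001], [0.002, -0.001, -1.0]]
wrist_force: [0.6, 0.2, -0.5]
gripper_width: 0.503
gripper_force: 0.0
236 [277.  75.] z 0.046 r 0.0231 ang 34.9
236 [277.  75.] z 0.03 r 0.026 ang 36.3
0.77 13534 [317.5, 182.4]
  14 ................................yyyyy...............................
  12 ...............................yyyyyyy.........WWWWW................
  10 ................WWWWWW....yyyy........yyyy.....WWWWWWW..............
   8 .............WWWWWWWWWW.yyyy.............yyyy..WWWWWWWW.............
   6 .............WWWWWWWWWWyy...................yyyWWWWWWWWWW...........
   4 ...........WWWWWWWWWWWWy....................yyWWWWWWWWWWWWW.........
   2 .........WWWWWWWWWWWWWyy.....................yyWWWWWWWWWWWWW........
   0 ........WWWWWWWWWWWWWWW......................yyWWWWWWWWWWWWWW.......
  -2 .......WWWWWWWWWWWWWWWyy....................yyyWWWWWWWWWWWWWW.......
  -4 .......WWWWWWWWWWWWWWWyyy...................yyyWWWWWWWWWWWWWW.......
  -6 ......WWWWWWWWWWWWWWWWyyyy.................yyyWWWWWWWWWWWWWWW.......
  -8 .....WWWWWWWWWWWWWWWWWW.yyy.............yyyyy..WWWWWWWWWWWWWWW......
 -10 .....WWWWWWWWWWWWWWWWWWW...yyyyy.y..yyyyy.....WWWWWWWWWWWWWWWWW.....
 -12 ......WWWWWWWWWWWWWWWWWW.......yyyyyyyy.......WWWWWWWWWWWWWWWWW.....
 -14 ......WWWWWWWWWWWWWWWWWW..........y...........WWWWWWWWWWWWWWWWWW....
 -16 .......WWW.WWWWWWWWWWWWWW......WWWWWW.WW.WWWWWWWWWWWWWWWWWWWWWW.....
 -18 ............WWWWWWWWWWWWWWWWWWWWWWWWWWWWWWWWWWWWWWWWWWWWWWWWWWW.....
 -20 ...........WWWWWWWWWWWWWWWWWWWWWWWWWWWWWWWWWWWWWWWWWWWWWWWWWWW......
```

The wrench mask shows the jaws snug on the nut: faces at ±12 mm, throat about 15.5 mm behind the nut centre, corner on the mark. Hand in.

```bash
python3 -c "
from h import *
print(finish_job())"
```

```text
the job is handed in; nothing more can be done
None
```

The job is handed in at about 24 s: the wrench lies fitted on the nut, jaws closed to about 24 mm, the red marks lined up to about 1–2° by my measurement, and the gripper is clear; no verdict came back.

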